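# Push the drip tray's drain pipe home to its mark and clip it

## Robot

A 7-joint arm with a two-finger parallel gripper is mounted at the origin on the work surface. World frame = base frame: x ahead of the robot, y to its left, z up, the work surface at z = 0. Lengths are in mm, angles in rad, forces in N, time in s.
With the tool pointing down it reaches from about 425 to 800 mm from the base axis. Payload 8.3 kg.
Tool frame: the origin (TCP) lies at the very end of the fingers, on their centre line; the grasp point (between the pads) lies 19 mm behind it; z points along the fingers, y is the line along which they close (so a half turn about z gives the same grasp; the last joint's range is limited). The gripper opens to 85 mm and grips with 20 to 120 N. Pads are 22 mm wide; open, the fingers measure 114 mm over their backs; the gripper's body (76 mm by 85 mm) begins 54 mm behind the grasp point. The pads swing forward as they close: fully open they stand 13 mm farther back than shut.
Start: joints at [1.193, 0.383, 0.016, 1.37, -0.006, 1.388, -0.046], TCP at [193.555, -594.253, 197.079] pointing down, gripper open.
Joint ranges: [-2.95, 2.95], [-0.25, 2.06], [-1.52, 1.56], [0.18, 2.33], [-1.44, 4.58], [0.02, 2.06], [-3.01, 3.01]. Speed limits (rad/s): [2.39, 2.39, 3.01, 3.01, 3.14, 3.14, 3.14].

## Interface

Orientations are given as a unit quaternion [x, y, z, w].
In Python, from cell import read_state, snapshot, job_done gives the robot as it stands.
- The arm moves only by the tool play_rows, never from a script. Its argument "series" is a list that holds one entry, the list of rows, each a list of 7 numbers: the turn, a rotation vector about the tool's x, y, z in degrees, then the shift along the tool's x, y, z in m, then the finger opening in m, from 0 to 0.0854. In form: [[[ax, ay, az, tx, ty, tz, hand], ...]]. A call has 1 to 8 rows; each row is the pose to reach, as a shift and turn from the pose commanded when the call began, along the tool's axes at that moment; what a row does not reach only later rows make up. A row lasts 1/10 s, in which the tool goes at most 50 mm and 8.59 degrees, less where a joint would pass 70% of its speed; a pose out of reach is approached as far as the arm can. A call with a gripper value outside its range is refused whole. The fingers move at their own pace and stop on an object; the grip force is fixed at half the most. Time passes only in rows, so rows that repeat a pose let the fingers close. It gives the time, the measured TCP pose, the force, the opening and the grip force at its end, in the units of the state.
- read_state(): the state, without advancing time (a new reading comes with each control period).
- snapshot(name): name is "scene" or "top" or "wrist"; returns a dict with "color" (400x640x3 uint8, red, green, blue), "mtx" (3x3 intrinsics, pixels), "R" (3x3) and "t" (3): a world point X has camera coordinates R X + t. Camera axes: x right, y down, z forward; pixel columns grow to the right and rows downward; lengths in mm; the calibration is good to about 2 mm. A picture is of the moment at which its call begins. There is no depth.
- job_done(): hands the job in; it is judged then, once.
The state is a dict: "time": time; "joint_pos": joint angles; "joint_velocities": joint speeds; "tau": joint torques, N m; "position": TCP position; "orientation": TCP orientation; "ft_force": force on the tool from outside, world axes, zero at the start; "torque": the same for the moment, N m; "grip_width": opening from 0.0 (shut) to 1.0 (fully open); "grasp_force": force on a finger pad.
Only numpy, scipy, OpenCV 4.12 (cv2) and the standard library are available. Lean on these libraries where they do the work, as an engineer would, in place of code of your own. Each camera call takes 0.05 s, during which the arm holds its last target. There are 200 camera calls.

## Task

Slide the steel drain pipe along its trough into the white plastic sleeve on the side of the drip tray until the black ring on the pipe is level with the sleeve's mouth, and no deeper. Then fold the hinged metal strap over the pipe and press it fully down, leaving everything else on the table where it stands.

Things in the scene. Friction and masses are not known exactly. Their poses are not given: they have to be found in the camera images.
- drain: The fixed drip-tray unit; its place and yaw vary. Origin on the table under the trough. Its +y runs along the trough to the sleeve and tray, +x to the side where the strap is hinged, z up. Along y: steel V trough -45 to +138 mm; white sleeve +150 to +233 mm, 56 mm across, top 78 mm above the table; open steel tray +233 to +473 mm, 250 mm wide, 85 mm tall. Grey base, 75 mm wide, 10 mm thick.
- mouth (a point): Centre of the sleeve's mouth, on the bore's axis, 50 mm above the table; same axes as the drain unit, so its +y points into the bore. The bore is 31 mm wide and 77 mm deep to a blind end: the pipe would go in too far if pushed to the stop.
- trough_end (a point): Middle of the V trough's open end (the end away from the sleeve), between its upper edges, 46 mm above the table; the edges stand 16 mm either side of the pipe's axis.
- pipe: Loose steel pipe, 28 mm across, 220 mm long, about 0.3 kg, both ends flat and closed. It lies level in the trough, its axis 50 mm above the table, in line with the bore, inner end 10 to 60 mm short of the mouth at the start. Origin at its middle on the axis, +y along it towards the sleeve. It may roll about y; it slides with friction of 1 to 8 N and stays where left.
- pipe_mark (a point): Point on the pipe's axis at the middle of the black ring (8 mm wide, 50 mm from the pipe's inner end). At the right depth it coincides with the mouth.
- pipe_end (a point): Centre of the pipe's flat outer end face (the end away from the sleeve), the face to push on. It overhangs the trough's end at the start; at the right depth it is 170 mm from the mouth, 25 mm inside the trough's end, so what pushes there must stay above the trough's edges (46 mm) or be narrow.
- clip_hinge (a point): The strap's hinge line (parallel to the drain unit's y), at x = +28 mm, y = +70 mm in the drain unit, 68 mm above the table. Two grey posts flank the pipe there, up to 61 mm above the table: the hinge post at x = +25 to +35 mm, 30 mm wide, and a rest post at x = -31 to -23 mm, 16 mm wide.
- clip_tip (a point): Upper face at the free end of the strap, 64 mm from the hinge. The strap is a flat steel bar, 14 mm wide, 4 mm thick, with a 5 mm lip at its end. Shut, it lies level across the pipe, 2 mm clear of it, upper face 70 mm above the table (lip 75 mm), tip at x = -36 mm in the drain unit.
- clip (a joint): Angle of the strap: 0 shut (level over the pipe), about 1.57 upright, up to 2.6 leaning back to the drain unit's +x side; at the start 1.9 to 2.4. A stiff hinge: the strap stays where it is left and moves with 1 N at the tip.
- mug: Glass mug, 84 mm across without its handle, 125 mm tall, a bystander. Origin at the centre of its underside.
- opener: Bottle opener with wooden handle, 145 mm long, 22 mm tall, lying flat, a bystander. Origin on the table under its middle.
- plug: Spare black rubber stopper, round, 36 mm across, 28 mm tall, a bystander. Origin at the centre of its underside.
Not all that is in view belongs to the job. What is shaped like the pipe but green or yellow is not meant.

How it is judged:
By the outcome, as a careful person would: the job done as asked, in the order asked, and still so for the second after the job is handed in, with the robot touching nothing.
It also fails if it takes over 58 s, if anything falls off the work surface, if the arm or the gripper's body presses on something with over 40 N, if the wrist force passes 120 N, or if a joint passes its speed limit or range.

## Working session

There is one attempt and no reset: what is moved stays moved. The work goes in short steps, Python scripts to look and compute and a tool call to move; the robot and the scene stay as the last step left them, time stands still between calls to the robot, and variables do not carry over. Pictures are saved under pics/ and viewed, at most 10 in all, crops included, and the job is handed in when it is done.

Besides the shell and the picture viewer there is one more tool, called by a JSON object that holds its "fn" and its "kwargs", one argument or row to a line. play_rows: Moves the arm, as the interface text tells. Its arguments: {"type":"object","properties":{"series":{"type":"array"}},"required":["series"]}

```bash
mkdir -p pics; cat > h.py <<'E'
import numpy as np, cv2
from cell import read_state, snapshot, job_done
def ray(s,u,v):
    d=s['R'].T@np.linalg.inv(s['mtx'])@np.array([u,v,1.]); c=-s['R'].T@s['t']; return c,d
def onz(s,u,v,z):
    c,d=ray(s,u,v); return c+d*(z-c[2])/d[2]
def px(s,X):
    p=s['mtx']@(s['R']@np.array(X,float)+s['t']); return p[:2]/p[2]
def load(n):
    s=snapshot(n); return {k:(np.array(v,float) if k!='color' else v) for k,v in s.items()}
def save(s,f,box=None,k=1):
    im=cv2.cvtColor(s['color'],cv2.COLOR_RGB2BGR)
    if box: im=im[box[1]:box[3],box[0]:box[2]]
    cv2.imwrite('pics/'+f,cv2.resize(im,None,fx=k,fy=k,interpolation=cv2.INTER_CUBIC))
E
python3 - <<'E'
from h import *
import pickle
a=load('scene');b=load('top')
pickle.dump((a,b),open('s.pkl','wb'))
save(a,'scene.png');save(b,'top.png')
for s in(a,b): print(-s['R'].T@s['t'],s['R'][2])
print(read_state())
E
```

```text
[1185.39191656  540.52324434  836.77168479] [-0.58602174 -0.50007636 -0.63757521]
[467.77767839 -79.7513098  903.42317308] [ 0.07891079  0.01045982 -0.99682681]
{'time': 0.1, 'joint_pos': array([ 1.19309194,  0.38411727,  0.01639612,  1.37107026, -0.00629456,
        1.38818791, -0.04647724]), 'joint_velocities': array([-0.00159729, -0.00205538,  0.00111275, -0.00317186,  0.00391835,
       -0.00076774,  0.00139256]), 'tau': array([ 3.11600525e-03, -6.29128575e+01,  8.47206172e-01, -3.72755241e+01,
        1.66029122e-02,  1.04255413e-02, -1.00140926e-04]), 'position': array([ 193.37979132, -593.78693988,  196.19241983]), 'orientation': array([ 9.87632169e-01,  1.56786310e-01, -1.53955762e-04, -8.52776642e-04]), 'ft_force': array([-1.16501085, -0.91293522,  0.17911976]), 'torque': array([-0.05021812, -0.02684242, -0.00754901]), 'grasp_force': 0.0, 'grip_width': 1.0005828865992625}
```

View pics/scene.png

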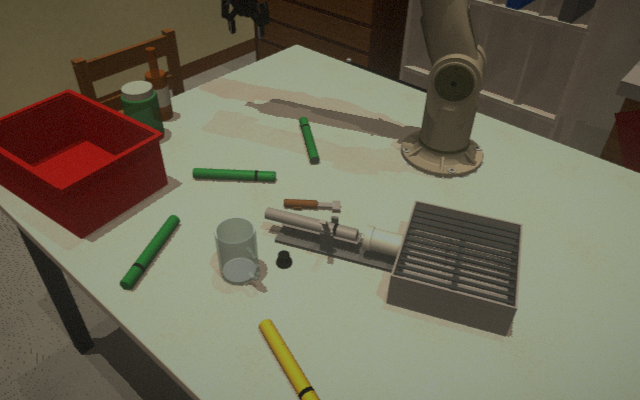

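View pics/top.png

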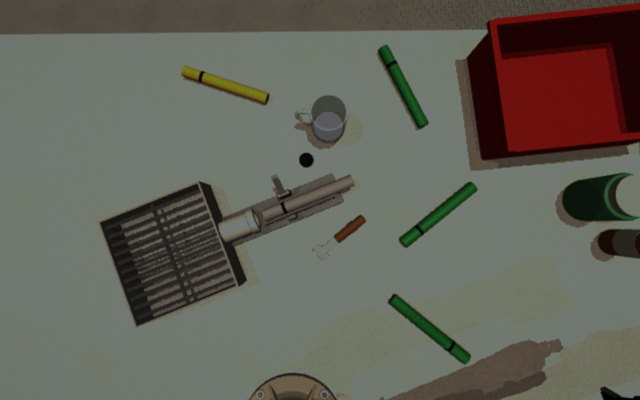

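The scene view shows the steel pipe from (268,214) to (357,234), the sleeve at about (385,242) and the strap at (333,225). In the top view the pipe runs from (353,183) to (265,214), the sleeve is at (240,225) and the strap tip at (276,178).

Things that could be taken for the pipe, by top-view pixel: green rods at (403,87), (438,214) and (430,328), a yellow rod at (225,84), and the grey steel rod in the trough at (310,198). I choose the grey one and will check it in a close crop.

```bash
python3 - <<'E'
from h import *
import pickle
a,b=pickle.load(open('s.pkl','rb'))
for s in (a,b): s['color']=cv2.convertScaleAbs(s['color'],alpha=1.5)
save(b,'topc.png',(210,150,370,260),5)
save(a,'scenec.png',(255,190,415,290),5)
E
```

```text
(no output)
```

View pics/topc.png

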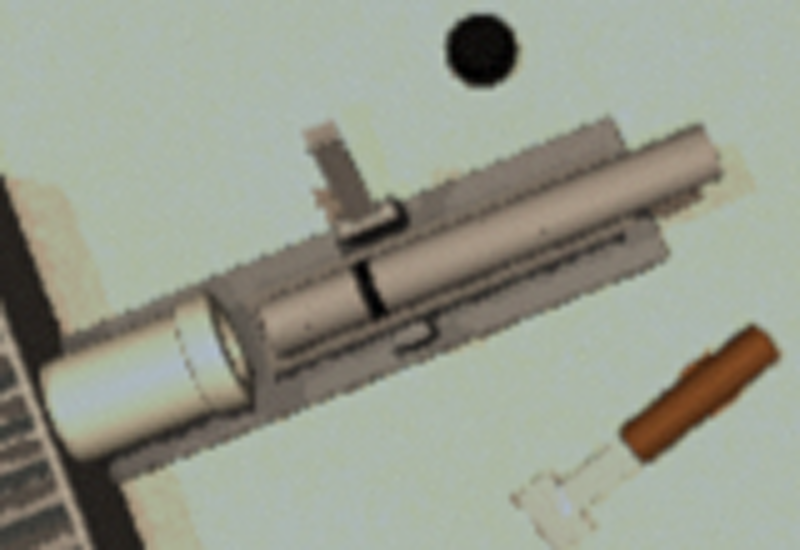

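View pics/scenec.png

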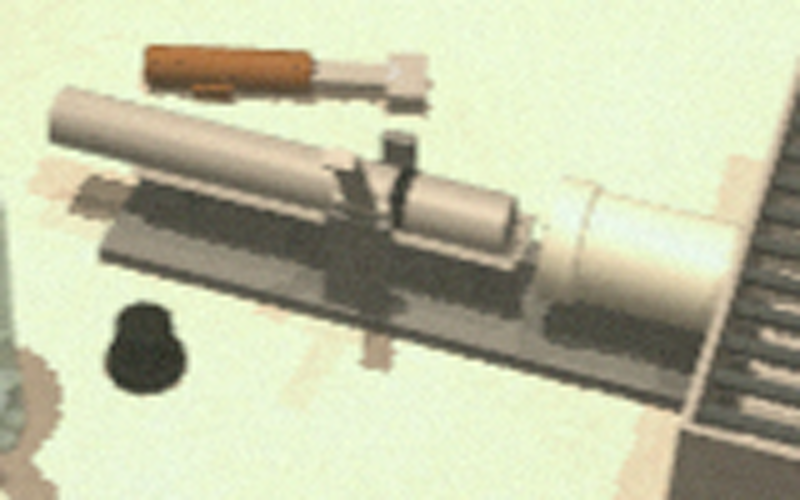

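The top crop shows the grey steel rod, with its black ring at crop (369,289), outer end at (710,152) and inner end at (268,330). The sleeve's mouth is at (230,348) and the strap tip at (320,133), leaning back on the far side. The scene crop confirms the grey pipe with its ring just beyond the strap, so this is the right one.

```bash
python3 - <<'E'
from h import *
import pickle
a,b=pickle.load(open('s.pkl','rb'))
f=lambda u,v:(210+u/5-.4,150+v/5-.4)
P={}
for n,(u,v) in dict(end=(710,152),ring=(369,289),inner=(268,328),mouth=(230,348)).items():
    P[n]=onz(b,*f(u,v),50); print(n,P[n].round(1))
# axis fit
ax=P['mouth']-P['end']; print('ax',np.degrees(np.arctan2(ax[1],ax[0])))
for p,q in (('end','ring'),('ring','inner'),('end','inner'),('end','mouth'),('ring','mouth')): print(p,q,np.linalg.norm(P[q]-P[p]).round(1),np.degrees(np.arctan2(*(P[q]-P[p])[[1,0]])).round(1))
g=lambda u,v:(255+u/5-.4,190+v/5-.4)
for n,(u,v) in dict(end=(62,117),ring=(401,197),).items(): print('scene',n,onz(a,*g(u,v),50).round(1))
for n in P: print(n, ((np.array(px(a,P[n]))-[255,190]+.4)*5).round(0))
# strap tip from two views
def tri(s1,p1,s2,p2):
    c1,d1=ray(s1,*p1);c2,d2=ray(s2,*p2)
    k=np.linalg.lstsq(np.c_[d1,-d2],c2-c1,rcond=None)[0]; x,y=c1+k[0]*d1,c2+k[1]*d2
    return (x+y)/2,np.linalg.norm(x-y)
print('tip',tri(b,f(320,133),a,g(343,157)))
print('plug',onz(b,*f(482,50),14),'base corner',onz(b,*f(611,120),10),onz(b,*f(668,254),10))
print('basemid',(onz(b,*f(611,120),10)+onz(b,*f(668,254),10))/2)
from scipy.spatial.transform import Rotation as R
print(R.from_quat(read_state()['orientation']).as_matrix().round(3))
E
```

```text
end [ 565.5 -140.1   50. ]
ring [502.9  17.7  50. ]
inner [485.1  64.2  50. ]
mouth [476.   81.6  50. ]
ax 111.98999078117005
end ring 169.8 111.7
ring inner 49.8 110.9
end inner 219.6 111.5
end mouth 239.2 112.0
ring mouth 69.4 112.8
scene end [ 567.7 -139.9   50. ]
scene ring [503.6  13.1  50. ]
end [ 65. 115.]
ring [410. 201.]
inner [515. 228.]
mouth [559. 236.]
tip (array([566.02085969,  30.00153992, 125.26852317]), np.float64(0.2907316678891544))
plug [620.07280657 -32.66803932  14.        ] base corner [586.02698032 -95.1046984   10.        ] [ 520.71443806 -122.19471956   10.        ]
basemid [ 553.37070919 -108.64970898   10.        ]
[[ 0.951  0.31  -0.001]
 [ 0.31  -0.951  0.002]
 [-0.    -0.002 -1.   ]]
```

The axis is at about 111.7° in world, pipe length 220 mm and ring 170 mm from the end, which all fit the given sizes. The ring is about 69 mm short of the mouth. Next I go behind the outer end with fingers shut.

{"fn": "play_rows", "kwargs": {
  "series": [
    [[0,0,-1,0.04,-0.022,0,0],[0,0,-2,0.083,-0.047,0,0],[0,0,-3,0.125,-0.071,0,0],[0,0,-3.6,0.168,-0.095,0,0],[0,0,-3.6,0.21,-0.119,0,0],[0,0,-3.6,0.252,-0.143,0,0],[0,0,-3.6,0.294,-0.167,0,0],[0,0,-3.6,0.334,-0.19,0,0]]
  ]
}}

```text
time: 0.9
position: [453.3, -308.2, 196.9]
orientation: [0.982, 0.188, -0.0, -0.0]
ft_force: [0.3, -0.7, 0.2]
grip_width: 0.003
grasp_force: 0.0
```

{"fn": "play_rows", "kwargs": {
  "series": [
    [[0,0,0,0.04,-0.02,0,0],[0,0,0,0.08,-0.039,0,0],[0,0,0,0.12,-0.058,0.02,0],[0,0,0,0.15,-0.073,0.05,0],[0,0,0,0.166,-0.08,0.08,0],[0,0,0,0.166,-0.08,0.08,0]]
  ]
}}

```text
time: 1.5
position: [575.6, -170.0, 111.8]
orientation: [0.982, 0.19, -0.003, -0.003]
ft_force: [-1.1, 0.8, 0.4]
grip_width: 0.001
grasp_force: 0.0
```

```bash
python3 - <<'E'
from h import *
import pickle
w=load('wrist');b=load('top');pickle.dump((w,b),open('s2.pkl','wb'))
st=read_state();print(st['position'],st['ft_force'],(-w['R'].T@w['t']).round(1),w['R'][2].round(2))
for n,X in dict(end=[565.5,-140.1,50],mouth=[476,81.6,50],ring=[502.9,17.7,50]).items(): print(n,px(w,X).round(0))
im=np.hstack([w['color'],b['color'][130:270,200:400].repeat(2,0).repeat(2,1)[:280] if 0 else w['color'][:,:0]])
cv2.imwrite('pics/w1.png',cv2.cvtColor(im,cv2.COLOR_RGB2BGR))
E
```

```text
[ 576.39955692 -174.71652205  116.52122382] [0.03216724 0.20197115 0.42918879] [ 648.9 -141.3  287.2] [-0.29 -0.11 -0.95]
end [287. 203.]
mouth [ 14. 202.]
ring [ 93. 201.]
```

View pics/w1.png

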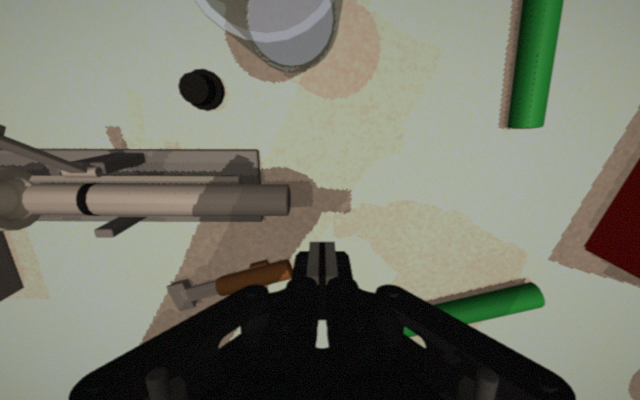

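The wrist view shows the pipe end at (290,200), where (287,203) was predicted, the ring at (86,200), and the fingers clear of the opener. Next I lower behind the end and creep to contact.

{"fn": "play_rows", "kwargs": {
  "series": [
    [[0,0,0,0.002,0,0.03,0],[0,0,0,0.002,0,0.058,0],[0,0,0,0.002,0,0.065,0],[0,0,0,0.002,0,0.065,0],[0,0,0,0.002,-0.006,0.065,0],[0,0,0,0.002,-0.012,0.065,0],[0,0,0,0.002,-0.016,0.065,0]]
  ]
}}

```text
time: 2.3
position: [573.7, -158.1, 53.6]
orientation: [0.982, 0.188, 0.001, 0.0]
ft_force: [0.1, 0.3, 0.4]
grip_width: 0.002
grasp_force: 0.0
```

{"fn": "play_rows", "kwargs": {
  "series": [
    [[0,0,0,0,-0.004,0,0],[0,0,0,0,-0.008,0,0],[0,0,0,0,-0.012,0,0],[0,0,0,0,-0.016,0,0],[0,0,0,0,-0.02,0,0],[0,0,0,0,-0.024,0,0],[0,0,0,0,-0.026,0,0]]
  ]
}}

```text
time: 3.0
position: [563.3, -134.2, 52.1]
orientation: [0.982, 0.188, -0.0, -0.0]
ft_force: [0.2, -0.4, 0.2]
grip_width: -0.002
grasp_force: 0.0
```

```bash
python3 - <<'E'
from h import *
import pickle
w=load('wrist');b=load('top');pickle.dump((w,b),open('s3.pkl','wb'))
st=read_state();print(st['position'],st['ft_force'],st['orientation'].round(3))
b['color']=cv2.convertScaleAbs(b['color'],alpha=1.5)
save(b,'t3.png',(230,160,370,250),5); save(w,'w3.png')
E
```

```text
[ 563.42704575 -134.37244536   52.14683866] [ 0.05262669 -0.28787    -0.13980733] [ 0.982  0.188  0.    -0.   ]
```

View pics/w3.png

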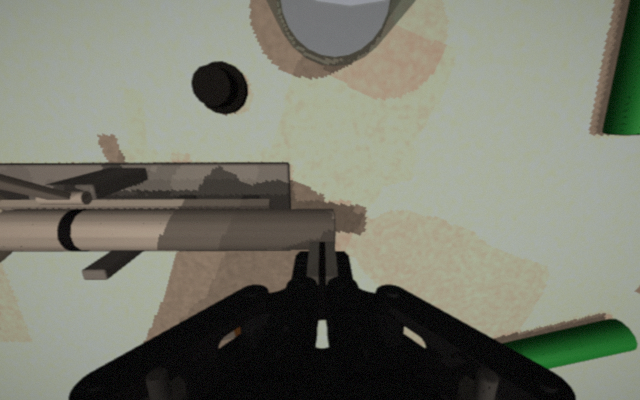

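The wrist view shows the pipe end's right edge at (335,230) and the fingertip at (322,245), with no contact force. I'll check these numerically, since the tip may be beside the pipe.

```bash
python3 - <<'E'
from h import *
import pickle
w,b=pickle.load(open('s3.pkl','rb')); w1,b1=pickle.load(open('s2.pkl','rb')); a0,b0=pickle.load(open('s.pkl','rb'))
T=np.array([563.4,-134.4,52.1]); print('tcp px',px(w,T),px(w,T+[0,0,20]), 'b',px(b,T))
print('end',onz(w,335,230,50),'edges top',onz(w,335,210,50),onz(w,335,250,50)); print('w1 end',onz(w1,290,200,50),'ring',onz(w1,86,200,50))
print('ring now',onz(w,69,230,50))
d=cv2.absdiff(b['color'],b0['color']).max(2)
for im in (b0,b): print(im['color'][160:250,225:370].min(2).shape)
# ring in top: darkest along the pipe axis
for n,s in (('b0',b0),('b1',b1),('b',b)):
    g=s['color'].max(2).astype(float); e=np.array([565.5,-140.1]);u=np.array([-.37,.929])
    q=np.arange(100,245,1.); P=np.array([px(s,[*(e+u*t),62]) for t in q]).astype(np.float32)
    v=cv2.remap(g.astype(np.float32),P[None,:,0],P[None,:,1],cv2.INTER_LINEAR)[0]
    print(n,q[v<0.75*np.median(v)], q[v.argmin()])
E
```

```text
tcp px [323.01656265 233.87823011] [323.12630791 247.45698803] b [349.18246869 180.83430963]
end [ 568.13460304 -141.18103775   50.        ] edges top [ 581.26597545 -135.76507262   50.        ] [ 554.39590222 -146.84749226   50.        ]
w1 end [ 568.72181754 -141.85396461   50.        ] ring [501.83207995  23.33454663  50.        ]
ring now [502.21802715  24.93893903  50.        ]
(90, 145)
(90, 145)
b0 [165. 166. 167. 168. 169. 170. 171. 172. 173. 174. 220. 221. 222. 223.
 224. 225. 226. 227. 228. 229. 230. 231. 232. 233. 239. 240.] 169.0
b1 [165. 166. 167. 168. 169. 170. 171. 172. 173. 174. 220. 221. 222. 223.
 224. 225. 226. 227. 228. 229. 230. 231. 232. 233. 239. 240.] 169.0
b [100. 101. 102. 103. 104. 105. 106. 107. 108. 109. 110. 165. 166. 167.
 168. 169. 170. 171. 172. 173. 220. 221. 222. 223. 224. 225. 226. 227.
 228. 229. 230. 231. 232. 233. 239. 240.] 169.0
```

View pics/t3.png

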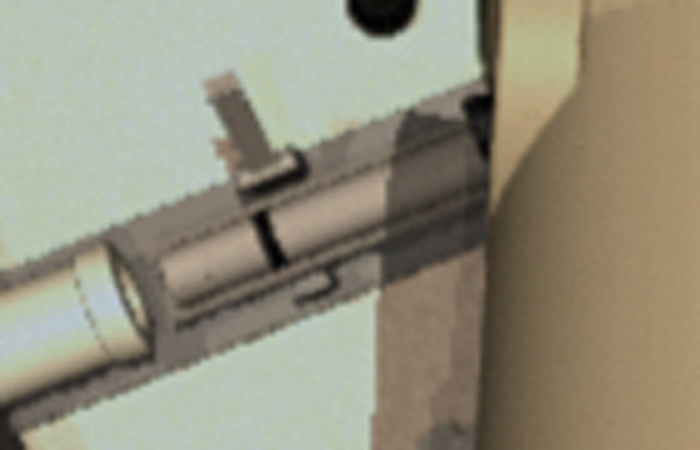

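The pipe has not moved: in the top view the ring still sits 169 mm from the original end. The fingertip lies over or beside the end without force, so I check its height from the side camera.

```bash
python3 - <<'E'
from h import *
a=load('scene'); T=np.array([563.4,-134.4,52.1])
a['color']=cv2.convertScaleAbs(a['color'],alpha=1.5)
for p in (T,T+[0,0,12]): print((px(a,p)-[225,150])*5)
w=load('wrist'); print(onz(w,322,242,52), onz(w,322,242,64))
save(a,'s4.png',(225,150,365,260),5)
E
```

```text
[224.73525616 312.32366945]
[223.63685064 292.71715852]
[ 557.70535532 -136.47951828   52.        ] [ 563.01648212 -134.37226824   64.        ]
```

View pics/s4.png

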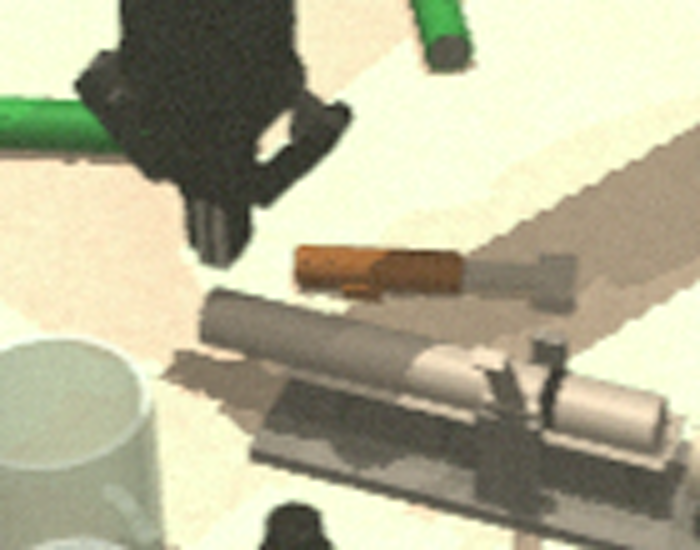

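The side view shows the fingertip at crop (220,265) while the nominal TCP projects to (224,312), so the real tip isn't where it is reported. I'll triangulate it, and the pipe end, from both views.

```bash
cat >> h.py <<'E'
def tri(s1,p1,s2,p2):
    c1,d1=ray(s1,*p1);c2,d2=ray(s2,*p2)
    k=np.linalg.lstsq(np.c_[d1,-d2],c2-c1,rcond=None)[0]; x,y=c1+k[0]*d1,c2+k[1]*d2
    return ((x+y)/2).round(1),np.linalg.norm(x-y).round(1)
E
python3 - <<'E'
from h import *
a=load('scene');w=load('wrist')
print('tip',tri(w,(322,242),a,(269-.4,203-.4)))
print('pipe end top', tri(w,(335,224),a,(225+215/5-.4,150+290/5-.4)))
print('wrist row of points at TCP offset z', [px(w,[563.4,-134.4,z]).round() for z in (52,64,80)])
print(read_state()['position'],read_state()['grip_width'],read_state()['joint_pos'].round(3))
E
```

```text
tip (array([ 572.5, -129.6,   89.3]), np.float64(3.5))
pipe end top (array([ 576.8, -133.4,   74. ]), np.float64(9.2))
wrist row of points at TCP offset z [array([322., 234.]), array([322., 241.]), array([322., 253.])]
[ 563.52505881 -135.08097031   52.11596572] -0.0011527054046744675 [ 0.43   0.42  -0.318  1.673  0.146  1.072 -1.125]
```

The real tip sits roughly 15–35 mm above the reported TCP, which explains passing over the pipe. Vision is weak for this height, so I back off and find the table by touch.

{"fn": "play_rows", "kwargs": {
  "series": [
    [[0,0,0,0,0.02,0,0],[0,0,0,0,0.045,0,0],[0,0,0,0,0.045,0,0],[0,0,0,0,0.045,0.01,0],[0,0,0,0,0.045,0.018,0],[0,0,0,0,0.045,0.022,0],[0,0,0,0,0.045,0.024,0],[0,0,0,0,0.045,0.024,0]]
  ]
}}

```text
time: 4.1
position: [579.8, -176.0, 27.7]
orientation: [0.982, 0.188, -0.0, -0.0]
ft_force: [1.1, 0.3, 0.2]
grip_width: 0.004
grasp_force: 0.0
```

```bash
python3 - <<'E'
from h import *
a=load('scene');w=load('wrist');st=read_state();T=st['position'];print(T,st['ft_force'],st['grip_width'])
print('nominal', px(a,T),px(w,T))
# dark gripper in both: lowest dark pixel near the nominal tip (scene), topmost dark in wrist
d=(a['color'].max(2)<60); ys,xs=np.where(d[150:225,225:300]); print('scene rows', [(x+225, 150+ys[xs==x].max()) for x in range(20,60,2) if (xs==x).any()])
m=(w['color'].max(2)<90)[:,300:345]; ys,xs=np.where(m[200:300]); print('wrist',[(x+300,200+ys[xs==x].min()) for x in range(0,45,4) if (xs==x).any()])
c=np.hstack([cv2.resize(w['color'][150:300,220:420],None,fx=2,fy=2),cv2.resize(a['color'][150:250,225:325],(300,300))])
cv2.imwrite('pics/c5.png',cv2.cvtColor(cv2.convertScaleAbs(c,alpha=1.3),cv2.COLOR_RGB2BGR))
E
```

```text
[ 580.26812771 -176.42832145   28.36198916] [ 0.37227283 -0.38941929  0.07792979] -0.0038997030896661027
nominal [252.9105013  215.69846915] [323.10607682 233.86553511]
scene rows [(245, np.int64(197)), (247, np.int64(193)), (249, np.int64(205)), (251, np.int64(195)), (253, np.int64(204)), (255, np.int64(203)), (257, np.int64(201)), (259, np.int64(194)), (261, np.int64(193)), (263, np.int64(191)), (265, np.int64(189)), (267, np.int64(188)), (269, np.int64(186)), (271, np.int64(184)), (273, np.int64(182)), (275, np.int64(179))]
wrist [(300, np.int64(251)), (304, np.int64(250)), (308, np.int64(247)), (312, np.int64(236)), (316, np.int64(232)), (320, np.int64(233)), (324, np.int64(238)), (328, np.int64(241)), (332, np.int64(240)), (336, np.int64(237)), (340, np.int64(220)), (344, np.int64(252))]
```

View pics/c5.png

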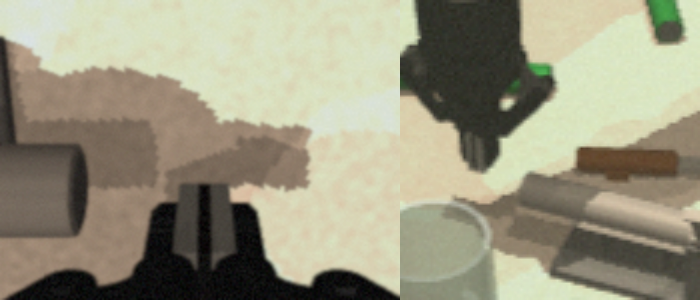

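The left half (wrist) shows the tip at (322,242) against a nominal (323,234). The right half (side) shows it at about (251,206) against (253,216), so the tip is about 27 mm above the reported TCP. I'll confirm by a gentle table touch here, where the table is free.

{"fn": "play_rows", "kwargs": {
  "series": [
    [[0,0,0,0,0,0.01,0],[0,0,0,0,0,0.017,0],[0,0,0,0,0,0.021,0],[0,0,0,0,0,0.023,0],[0,0,0,0,0,0.025,0],[0,0,0,0,0,0.027,0],[0,0,0,0,0,0.029,0],[0,0,0,0,0,0.029,0]]
  ]
}}

```text
time: 5.0
position: [579.9, -176.6, -1.1]
orientation: [0.982, 0.188, -0.0, -0.0]
ft_force: [0.8, -0.3, -0.3]
grip_width: -0.001
grasp_force: 0.0
```

No contact at a reported z of -1 mm, so the offset is real. I continue slowly.

{"fn": "play_rows", "kwargs": {
  "series": [
    [[0,0,0,0,0,0.004,0],[0,0,0,0,0,0.008,0],[0,0,0,0,0,0.011,0],[0,0,0,0,0,0.014,0],[0,0,0,0,0,0.016,0],[0,0,0,0,0,0.018,0],[0,0,0,0,0,0.018,0]]
  ]
}}

```text
time: 5.7
position: [579.9, -176.5, -19.2]
orientation: [0.982, 0.188, -0.0, -0.0]
ft_force: [-0.8, 1.3, -0.9]
grip_width: -0.0
grasp_force: 0.0
```

{"fn": "play_rows", "kwargs": {
  "series": [
    [[0,0,0,0,0,0.001,0],[0,0,0,0,0,0.002,0],[0,0,0,0,0,0.003,0],[0,0,0,0,0,0.004,0],[0,0,0,0,0,0.004,0]]
  ]
}}

```text
time: 6.2
position: [579.9, -176.6, -23.1]
orientation: [0.982, 0.188, -0.0, -0.0]
ft_force: [-0.4, -0.0, -0.3]
grip_width: -0.003
grasp_force: 0.0
```

{"fn": "play_rows", "kwargs": {
  "series": [
    [[0,0,0,0,0,0.001,0],[0,0,0,0,0,0.002,0],[0,0,0,0,0,0.003,0],[0,0,0,0,0,0.003,0]]
  ]
}}

```text
time: 6.6
position: [579.9, -176.6, -26.1]
orientation: [0.982, 0.188, -0.0, -0.0]
ft_force: [-0.2, -0.1, 0.3]
grip_width: -0.0
grasp_force: 0.0
```

{"fn": "play_rows", "kwargs": {
  "series": [
    [[0,0,0,0,0,0.001,0],[0,0,0,0,0,0.002,0],[0,0,0,0,0,0.003,0],[0,0,0,0,0,0.003,0]]
  ]
}}

```text
time: 7.0
position: [580.6, -177.0, -28.7]
orientation: [0.982, 0.188, 0.0, 0.0]
ft_force: [2.0, -1.9, 0.9]
grip_width: -0.003
grasp_force: 0.0
```

{"fn": "play_rows", "kwargs": {
  "series": [
    [[0,0,0,0,0,0.001,0],[0,0,0,0,0,0.002,0],[0,0,0,0,0,0.002,0]]
  ]
}}

```text
time: 7.3
position: [581.0, -177.3, -30.2]
orientation: [0.982, 0.187, 0.001, 0.001]
ft_force: [1.9, -2.6, 5.7]
grip_width: -0.001
grasp_force: 0.0
```

Contact starts at a reported z of about -28.5 mm, so the true tip z is about the reported z + 28.5. With the tip on z = 0 its true xy can be read off directly.

```bash
python3 - <<'E'
from h import *
a=load('scene');w=load('wrist');T=read_state()['position'];print(T)
T0=T.copy();T0[2]=0; p=px(a,T0);q=px(w,T0);print('expected',p,q)
d=(a['color'].max(2)<75)
x0,y0=int(p[0]),int(p[1]); 
for y in range(y0-14,y0+8): print(y,''.join('#' if v else '.' for v in d[y,x0-16:x0+17]))
print('x from',x0-16, 'wrist tip 322,242 ->',onz(w,322,242,0))
E
```

```text
[ 580.98429321 -177.27764183  -30.13484376]
expected [253.19719463 224.52171641] [322.97942421 255.47546905]
210 .......##########################
211 ........######################...
212 .........##################......
213 .........#################.......
214 .........################........
215 ..........############...........
216 ..........############...........
217 ..........############......####.
218 ............###########......####
219 .............##########........#.
220 ................######...........
221 ................######...........
222 .................####............
223 .................###.............
224 ..................#..............
225 .................................
226 .................................
227 .................................
228 .................................
229 .................................
230 .................................
231 .................................
x from 237 wrist tip 322,242 -> [ 588.5524464  -173.68806737    0.        ]
```

The tip in the side view is at about (255,223), where (253,224) was expected, so xy is right and only z is off by 28.5 mm. I lift so the true tip is about 51 mm up, then push.

{"fn": "play_rows", "kwargs": {
  "series": [
    [[0,0,0,0,0,-0.03,0],[0,0,0,0,0,-0.0535,0],[0,0,0,0,0,-0.0535,0],[0,0,0,0,-0.008,-0.0535,0],[0,0,0,0,-0.014,-0.0535,0],[0,0,0,0,-0.019,-0.0535,0],[0,0,0,0,-0.023,-0.0535,0],[0,0,0,0,-0.026,-0.0535,0]]
  ]
}}

```text
time: 8.2
position: [570.1, -152.0, 22.1]
orientation: [0.982, 0.188, -0.0, -0.0]
ft_force: [1.2, -2.1, -0.5]
grip_width: 0.0
grasp_force: 1.0
```

{"fn": "play_rows", "kwargs": {
  "series": [
    [[0,0,0,0,-0.003,0,0],[0,0,0,0,-0.006,0,0],[0,0,0,0,-0.009,0,0],[0,0,0,0,-0.012,0,0],[0,0,0,0,-0.015,0,0],[0,0,0,0,-0.018,0,0],[0,0,0,0,-0.021,0,0],[0,0,0,0,-0.024,0,0]]
  ]
}}

```text
time: 9.0
position: [561.5, -129.9, 22.6]
orientation: [0.982, 0.188, 0.0, -0.0]
ft_force: [1.4, -1.9, -0.6]
grip_width: 0.003
grasp_force: 1.0
```

```bash
cat > ring.py <<'E'
from h import *
# dark ring along the pipe's top line in the top camera, distance from original end
s=load('top');print(read_state()['position'].round(1))
e=np.array([565.5,-140.1]);u=np.array([-.37,.929]);n=np.array([.929,.37])
q=np.arange(150,262,1.);V=[]
for l in (-5,0,5):
    P=np.array([px(s,[*(e+u*t+n*l),62]) for t in q]).astype(np.float32)
    V.append(cv2.remap(s['color'].max(2).astype(np.float32),P[None,:,0],P[None,:,1],cv2.INTER_LINEAR)[0])
v=np.mean(V,0); print(' '.join(f'{int(a)}:{int(b)}' for a,b in zip(q[::2],v[::2])))
E
python3 ring.py
```

```text
[ 561.4 -129.3   22.6]
150:112 152:112 154:112 156:112 158:112 160:112 162:112 164:111 166:112 168:112 170:111 172:111 174:111 176:111 178:112 180:111 182:111 184:111 186:112 188:98 190:55 192:15 194:11 196:33 198:77 200:104 202:110 204:111 206:111 208:111 210:111 212:110 214:110 216:111 218:111 220:111 222:111 224:112 226:111 228:111 230:112 232:110 234:104 236:94 238:78 240:74 242:113 244:133 246:135 248:133 250:133 252:133 254:128 256:118 258:116 260:130
```

Contact is made at about 2.3 N. The ring moved from 169 to 193.7 on the top-view line; the bore's edge lies at about 240.5, leaving about 46.7 mm. I push 38 mm, then look again.

{"fn": "play_rows", "kwargs": {
  "series": [
    [[0,0,0,0,-0.004,0,0],[0,0,0,0,-0.008,0,0],[0,0,0,0,-0.012,0,0],[0,0,0,0,-0.016,0,0],[0,0,0,0,-0.02,0,0],[0,0,0,0,-0.024,0,0],[0,0,0,0,-0.028,0,0],[0,0,0,0,-0.032,0,0]]
  ]
}}

```text
time: 9.85
position: [549.8, -100.1, 22.7]
orientation: [0.982, 0.188, 0.0, -0.0]
ft_force: [0.8, -2.9, -0.7]
grip_width: 0.001
grasp_force: 1.2
```

{"fn": "play_rows", "kwargs": {
  "series": [
    [[0,0,0,0,-0.002,0,0],[0,0,0,0,-0.004,0,0],[0,0,0,0,-0.006,0,0],[0,0,0,0,-0.006,0,0]]
  ]
}}

```text
time: 10.25
position: [547.5, -94.5, 22.6]
orientation: [0.982, 0.188, -0.0, -0.0]
ft_force: [0.8, -1.1, -0.7]
grip_width: -0.002
grasp_force: 0.8
```

```bash
python3 ring.py; python3 - <<'E'
from h import *
w=load('wrist'); print(px(w,[476,81.6,50]))
E
```

```text
[547.5 -94.6  22.6]
150:85 152:100 154:110 156:111 158:111 160:111 162:111 164:110 166:110 168:111 170:110 172:110 174:110 176:110 178:110 180:110 182:111 184:110 186:110 188:110 190:110 192:111 194:110 196:109 198:108 200:106 202:107 204:109 206:109 208:109 210:109 212:109 214:109 216:108 218:108 220:108 222:109 224:107 226:94 228:52 230:16 232:10 234:25 236:53 238:73 240:73 242:111 244:131 246:132 248:131 250:131 252:130 254:126 256:117 258:114 260:128
[ -6.35409877 255.65828783]
```

The ring is now at 231.7, about 8.7 mm short. I push 6 mm more and check in both fixed views.

{"fn": "play_rows", "kwargs": {
  "series": [
    [[0,0,0,0,-0.002,0,0],[0,0,0,0,-0.004,0,0],[0,0,0,0,-0.006,0,0],[0,0,0,0,-0.006,0,0]]
  ]
}}

```text
time: 10.75
position: [545.3, -88.9, 22.6]
orientation: [0.982, 0.188, -0.0, -0.0]
ft_force: [1.3, -1.8, -0.4]
grip_width: -0.002
grasp_force: 0.9
```

```bash
python3 ring.py | tail -c 330; python3 - <<'E'
from h import *
a=load('scene');b=load('top')
u=np.array([-.37,.929]);n=np.array([.929,.37]);e=np.array([565.5,-140.1])
# scene camera sees pipe's +x upper flank: profile on line at 45 deg (lat +9.9, z 59.9)
for l,z in ((4,63.4),(9.9,59.9)):
    q=np.arange(210,262,1.);P=np.array([px(a,[*(e+u*t+n*l),z]) for t in q]).astype(np.float32)
    v=cv2.remap(a['color'].max(2).astype(np.float32),P[None,:,0],P[None,:,1],cv2.INTER_LINEAR)[0]
    print(' '.join(f'{int(x)}:{int(y)}' for x,y in zip(q[::2],v[::2])))
A=cv2.resize(cv2.convertScaleAbs(b['color'][195:240,230:310],alpha=1.8),None,fx=9,fy=9,interpolation=cv2.INTER_CUBIC)[:300,:720]
B=cv2.resize(cv2.convertScaleAbs(a['color'][218:258,320:410],alpha=1.2),None,fx=8,fy=7.4,interpolation=cv2.INTER_CUBIC)
A=cv2.resize(A,(720,300));B=cv2.resize(B,(720,296))
cv2.imwrite('pics/fit.png',cv2.cvtColor(np.vstack([A,B]),cv2.COLOR_RGB2BGR))
E
```

```text
78:110 180:110 182:110 184:110 186:110 188:110 190:110 192:110 194:110 196:109 198:108 200:106 202:107 204:109 206:109 208:108 210:108 212:108 214:109 216:108 218:108 220:108 222:108 224:108 226:108 228:109 230:107 232:93 234:54 236:16 238:20 240:59 242:111 244:131 246:132 248:131 250:131 252:129 254:126 256:116 258:113 260:127
210:155 212:154 214:155 216:154 218:155 220:155 222:158 224:156 226:155 228:152 230:134 232:95 234:124 236:167 238:176 240:176 242:177 244:178 246:176 248:175 250:161 252:161 254:172 256:175 258:176 260:176
210:148 212:148 214:150 216:150 218:148 220:149 222:149 224:150 226:150 228:146 230:124 232:94 234:109 236:158 238:170 240:171 242:173 244:173 246:174 248:170 250:155 252:151 254:168 256:170 258:169 260:169
```

View pics/fit.png

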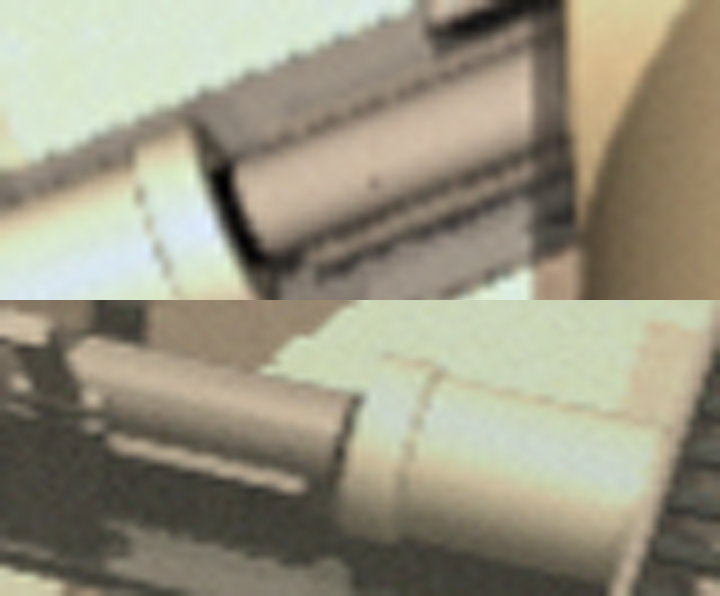

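The top half shows the ring as a dark band at about (235,205) against the sleeve's rim, with its outer part still visible. The bottom half shows the pipe seated in line with the bore at about (345,430). About 2 mm is left, so I push that and back off.

{"fn": "play_rows", "kwargs": {
  "series": [
    [[0,0,0,0,-0.001,0,0],[0,0,0,0,-0.002,0,0],[0,0,0,0,-0.002,0,0],[0,0,0,0,0.004,0,0],[0,0,0,0,0.02,0,0],[0,0,0,0,0.03,-0.02,0],[0,0,0,0,0.03,-0.06,0],[0,0,0,0,0.03,-0.1,0]]
  ]
}}

```text
time: 11.7
position: [555.9, -118.5, 123.0]
orientation: [0.982, 0.187, -0.001, -0.001]
ft_force: [1.1, -0.2, -0.3]
grip_width: -0.001
grasp_force: 0.0
```

```bash
python3 ring.py | tail -c 330;  python3 - <<'E'
from h import *
st=read_state();T=st['position'];M=np.array([476,81.6]);n=np.array([.929,.37]);u=np.array([-.37,.929])
d=T[:2]-M; print('drain coords of TCP x,y',d@n,150+d@u,T)
E
```

```text
8:112 180:112 182:111 184:112 186:112 188:111 190:111 192:111 194:111 196:110 198:109 200:107 202:108 204:110 206:110 208:110 210:109 212:110 214:110 216:110 218:110 220:109 222:109 224:109 226:109 228:110 230:110 232:106 234:84 236:40 238:22 240:59 242:112 244:132 246:133 248:132 250:132 252:131 254:127 256:117 258:115 260:130
drain coords of TCP x,y 3.9531346382123047 -67.2852635952433 [ 560.07296991 -118.80717409  131.14249907]
```

The ring is within about 1 mm of the mouth. For the strap, whose tip I measured at drain (64.5, 69) and 125 mm high, I go over to its far side and lower there.

{"fn": "play_rows", "kwargs": {
  "series": [
    [[0,0,0,0.025,-0.03,0,0],[0,0,0,0.05,-0.06,0,0],[0,0,0,0.072,-0.09,0,0],[0,0,0,0.086,-0.12,0,0],[0,0,0,0.089,-0.137,0,0],[0,0,0,0.089,-0.137,0.02,0],[0,0,0,0.089,-0.137,0.046,0],[0,0,0,0.089,-0.137,0.054,0]]
  ]
}}

```text
time: 12.55
position: [587.3, 42.0, 65.7]
orientation: [0.982, 0.188, -0.002, -0.0]
ft_force: [-0.5, -0.5, -0.8]
grip_width: -0.004
grasp_force: 0.0
```

```bash
cat > dc.py <<'E'
from h import *
st=read_state();T=st['position'];M=np.array([476,81.6]);n=np.array([.929,.37]);u=np.array([-.37,.929])
d=T[:2]-M; print('drain x,y,z true',(d@n).round(1),(150+d@u).round(1),(T[2]+28.5).round(1),st['ft_force'].round(1))
E
python3 dc.py
```

```text
drain x,y,z true 88.7 72.0 94.2 [-0.5 -0.5 -0.8]
```

{"fn": "play_rows", "kwargs": {
  "series": [
    [[0,0,0,-0.01,0.001,0,0],[0,0,0,-0.02,0.002,0,0],[0,0,0,-0.03,0.002,0,0],[0,0,0,-0.04,0.002,0,0],[0,0,0,-0.05,0.002,0,0],[0,0,0,-0.06,0.002,0,0],[0,0,0,-0.07,0.002,0,0],[0,0,0,-0.08,0.002,0,0]]
  ]
}}

```text
time: 13.35
position: [514.2, 11.4, 68.7]
orientation: [0.982, 0.188, 0.0, -0.0]
ft_force: [0.1, 0.4, -0.3]
grip_width: 0.001
grasp_force: 0.2
```

```bash
python3 dc.py
```

```text
drain x,y,z true 9.5 70.6 97.2 [ 0.1  0.4 -0.3]
```

{"fn": "play_rows", "kwargs": {
  "series": [
    [[0,0,0,-0.008,0,0,0],[0,0,0,-0.016,0,0,0],[0,0,0,-0.022,0,0.002,0],[0,0,0,-0.025,0,0.007,0],[0,0,0,-0.028,0,0.012,0],[0,0,0,-0.029,0,0.017,0],[0,0,0,-0.029,0,0.02,0],[0,0,0,-0.029,0,0.022,0]]
  ]
}}

```text
time: 14.15
position: [487.5, 0.8, 46.2]
orientation: [0.982, 0.188, -0.001, -0.0]
ft_force: [0.3, -0.8, -0.0]
grip_width: -0.001
grasp_force: 0.1
```

```bash
python3 dc.py; python3 - <<'E'
from h import *
s=load('top');M=np.array([476,81.6]);n=np.array([.929,.37]);u=np.array([-.37,.929])
for nm in('top','scene'):
    s=load(nm)
    w=lambda x,y,z:px(s,[*(M+n*x+u*(y-150)),z]).round(0)
    print(nm,'shut tip',w(-36,70,70),s['color'][tuple(w(-36,70,72).astype(int)[::-1])])
E
```

```text
drain x,y,z true -19.2 70.7 74.7 [ 0.3 -0.8 -0. ]
top shut tip [293. 221.] [119 104  80]
scene shut tip [337. 212.] [60 58 49]
```

Now I press down in small steps, watching the force.

{"fn": "play_rows", "kwargs": {
  "series": [
    [[0,0,0,0,0,0.002,0],[0,0,0,0,0,0.003,0],[0,0,0,0,0,0.004,0],[0,0,0,0,0,0.005,0],[0,0,0,0,0,0.005,0]]
  ]
}}

```text
time: 14.8
position: [488.0, 1.0, 41.5]
orientation: [0.982, 0.188, -0.0, -0.0]
ft_force: [-1.0, -0.2, 0.1]
grip_width: -0.003
grasp_force: 0.0
```

{"fn": "play_rows", "kwargs": {
  "series": [
    [[0,0,0,0,0,0.001,0],[0,0,0,0,0,0.002,0],[0,0,0,0,0,0.002,0]]
  ]
}}

```text
time: 15.1
position: [488.1, 1.0, 39.5]
orientation: [0.982, 0.188, -0.0, -0.0]
ft_force: [-0.2, -0.2, -0.2]
grip_width: 0.002
grasp_force: 0.0
```

```bash
python3 - <<'E'
from h import *
import pickle
a0,b0=pickle.load(open('s.pkl','rb')); a=load('scene');b=load('top')
for nm,s0,s,(x,y) in (('top',b0,b,(276,180)),('scene',a0,a,(324,221))):
    print(nm,s0['color'][y-3:y+4,x-3:x+4].mean((0,1)).round(),s['color'][y-3:y+4,x-3:x+4].mean((0,1)).round())
M=np.array([476,81.6]);n=np.array([.929,.37]);u=np.array([-.37,.929])
# scene: brightness along shut strap's +x part and the neighbour line on the pipe (y=70 vs 90)
for y in (50,70,92):
    P=np.array([px(a,[*(M+n*x+u*(y-150)),70]) for x in range(-40,32,4)]).astype(int)
    print(y,[int(a['color'][q[1],q[0]].max()) for q in P],P[0],P[-1])
E
```

```text
top [70. 66. 59.] [92. 79. 60.]
scene [135. 131. 112.] [148. 134. 114.]
50 [51, 52, 132, 141, 171, 167, 168, 167, 158, 161, 164, 150, 141, 143, 148, 145, 129, 118] [329 208] [320 227]
70 [61, 57, 71, 70, 66, 68, 56, 78, 85, 88, 87, 91, 144, 143, 144, 141, 142, 140] [337 210] [328 229]
92 [165, 167, 168, 165, 166, 167, 168, 166, 169, 169, 171, 91, 83, 86, 90, 102, 136, 122] [347 213] [338 231]
```

{"fn": "play_rows", "kwargs": {
  "series": [
    [[0,0,0,0,0,0.001,0],[0,0,0,0,0,0.0015,0],[0,0,0,0,0,0.0015,0]]
  ]
}}

```text
time: 15.5
position: [488.1, 1.0, 38.1]
orientation: [0.982, 0.188, 0.0, -0.0]
ft_force: [0.2, -1.0, -0.6]
grip_width: -0.0
grasp_force: 0.0
```

The true z is about 66 mm with no force, so the strap may not be under the finger. I back off and measure it.

{"fn": "play_rows", "kwargs": {
  "series": [
    [[0,0,0,0,0,-0.03,0],[0,0,0,0,0,-0.07,0],[0,0,0,0,0,-0.1,0],[0,0,0,0,0.03,-0.11,0],[0,0,0,0,0.07,-0.11,0],[0,0,0,0,0.11,-0.11,0],[0,0,0,0,0.14,-0.11,0],[0,0,0,0,0.15,-0.11,0]]
  ]
}}

```text
time: 16.3
position: [543.5, -142.7, 147.7]
orientation: [0.983, 0.185, -0.0, 0.0]
ft_force: [-0.5, -0.2, -0.8]
grip_width: -0.004
grasp_force: 0.0
```

```bash
python3 dc.py; python3 ring.py | tail -c 100; python3 - <<'E'
from h import *
import pickle
a0,b0=pickle.load(open('s.pkl','rb')); a=load('scene');b=load('top'); pickle.dump((a,b),open('s6.pkl','wb'))
M=np.array([476,81.6]);n=np.array([.929,.37]);u=np.array([-.37,.929])
W=lambda x,y,z:[*(M+n*x+u*(y-150)),z]
# rectified map of drain plane z=70 in each view: rows x=+70..-50 step 5, cols y=40..100 step 4
for nm,s in(('top',b),('top0',b0),('scene',a)):
    print(nm)
    for x in range(75,-51,-5): print(f'{x:4d}',' '.join(f"{int(s['color'][int(q[1]+.5),int(q[0]+.5)].max()):3d}" for q in (px(s,W(x,y,70)) for y in range(42,102,4))))
E
```

```text
drain x,y,z true -20.3 -83.4 176.2 [-0.5 -0.2 -0.8]
36:41 238:23 240:61 242:114 244:134 246:136 248:134 250:134 252:133 254:129 256:119 258:117 260:132
top
  75 131 131 132 132 133 131 131 132 132 131 131 130 131 131 131
  70 132 132 133 132 131 132 132 130 131 133 132 131 131 131 132
  65 130 131 131 132 131 132 131 132 132 132 132 131 131 131 132
  60 131 133 131 131 132 131 132 132 130 131 133 132 131 131 132
  55 131 131 131 132 132 131 131 131 132 132 133 131 131 132 132
  50 132 132 131 133 132 131 131 133 132 131 132 133 132 131 132
  45 131 130 131 131 131 130 131 130 131 132 133 131 131 131 132
  40 132 132 132 131 132 131 129 132 133 131 134 133 132 131 131
  35 132 133 133  83 119  92  81 117  90  85 122 130 133 133 132
  30  90  91  69  39 116 113 115 108 112 117  88  87  90  87  92
  25  88  80  54  18  24  95 121 120 104  41  41  89  89  91  90
  20  72  75  69  25  35  68 123 123 113  35  50  86  82  85  87
  15  81  81  80  70  67  80 125 123 119  76  79  87  82  78  87
  10  86  89  82  86  80  76 128 123 121  83  90  83  87  91  84
   5 112 113 108 111 109 105 127 1
[... 3436 characters left out ...]
17 121 127 156 155 154 123  73 103 142 169 170 157
  -5 105 106 109 122 124 158 150 151  78  60  97 147 174 175 172
 -10 110 106 106 110 123 155 150 151  72  55 125 129 131 171 173
 -15 110 106 107 106 122 154 152 151 120  99 125 126 124 171 173
 -20 109 109 110 111 111 154 149 150  80 120 121 122 125 146 172
 -25 111 110 111 108 124 153 150 153 107 118 117 121 120 126 170
 -30 112 108 109 107 110 155 152 152 129 121 122 120 122 119 124
 -35  91 110 109  86  78  89 131 110 105 122 123 119 122 123 123
 -40  89  87  89  84  78 100 118  77 100 112 117 123 120 121 124
 -45  77  79  84  87 105 141 119 125  98 108 111 115 122 121 122
 -50  84  85  83  87  85  89  92  97 112 109 109 114 120 126 125
```

The top view now shows a bright band across the pipe from x = +30 to -37 at y = 62–74, which is the strap, nearly or fully shut. The ring is unchanged. As no press force was felt, I go back and press until it is.

{"fn": "play_rows", "kwargs": {
  "series": [
    [[0,0,0,0,-0.04,0,0],[0,0,0,0,-0.08,0,0],[0,0,0,0,-0.12,0,0],[0,0,0,0,-0.148,0.01,0],[0,0,0,0,-0.15,0.04,0],[0,0,0,0,-0.15,0.08,0],[0,0,0,0,-0.15,0.105,0],[0,0,0,0,-0.15,0.105,0]]
  ]
}}

```text
time: 17.25
position: [484.4, 2.8, 40.2]
orientation: [0.982, 0.189, -0.003, -0.001]
ft_force: [-0.6, -0.5, -0.0]
grip_width: -0.002
grasp_force: 0.0
```

{"fn": "play_rows", "kwargs": {
  "series": [
    [[0,0,0,0,0,0.003,0],[0,0,0,0,0,0.005,0],[0,0,0,0,0,0.006,0],[0,0,0,0,0,0.007,0],[0,0,0,0,0,0.007,0]]
  ]
}}

```text
time: 17.75
position: [488.5, 0.9, 36.7]
orientation: [0.982, 0.188, 0.001, 0.0]
ft_force: [0.2, 0.5, 0.2]
grip_width: 0.001
grasp_force: 0.1
```

{"fn": "play_rows", "kwargs": {
  "series": [
    [[0,0,0,0,0,0.001,0],[0,0,0,0,0,0.002,0],[0,0,0,0,0,0.002,0]]
  ]
}}

```text
time: 18.05
position: [488.5, 0.8, 35.5]
orientation: [0.982, 0.188, 0.0, 0.0]
ft_force: [-5.6, -0.1, 14.0]
grip_width: -0.002
grasp_force: 7.0
```

```bash
python3 dc.py; python3 - <<'E'
from h import *
a=load('scene');M=np.array([476,81.6]);n=np.array([.929,.37]);u=np.array([-.37,.929])
W=lambda x,y,z:[*(M+n*x+u*(y-150)),z]
for z in (64,70,76): print(z,'finger corner +x',px(a,W(-9,70,z)).round(1),'centre',px(a,W(-20,70,z)).round(1))
for y in range(196,228): print(y,''.join(' .:-=+*#%@'[9-min(9,int(v)//20)] for v in a['color'][y,305:365].max(1)))
E
```

```text
drain x,y,z true -18.2 70.3 64.0 [-5.6 -0.1 14. ]
64 finger corner +x [333.7 221.2] centre [335.2 218.2]
70 finger corner +x [333.8 219.2] centre [335.3 216.2]
76 finger corner +x [333.9 217.2] centre [335.4 214.2]
196 ............-#%##%%%%%%%%%%%%%%%%%%%#%#-..-*%%%%%%%%%%%%#=:.
197 ............:+#%%%%#%%%%%%%%%%%%%%%%%%#=.-*%%%%%%%%%%%##+:..
198 .............:+#%%##%%%%%%#%%%%%%%%%%%#*+*%%%%%%%%%%%#+-....
199 ::....:.......:+%%%%%%%%%##%%%#%%%%%%%%#%%%%%#%%%%%%#+-.....
200 ====+++====-:..-###%%%%%%#%%%%%%%%%%%%%%%%%%##%%%%#*=:......
201 ============-..:=#####%%%%%%%%%%%%%%%%%%#%%%%%%##%*-........
202 ============+=::-=++==*#%%%%%%%%%#%%%%%%%%%#%%%#*+:.........
203 ========++==+----:::::-*%%%%%%%%%%%%%%%%%%%%#%%+-...........
204 ++++++++++=++=--:::::::-#%%#%%%%%%%%%%%%%%%%##+-............
205 ++++++++++++=----::::::-*#%%%%#%#%%%%%%%#%%##+:.............
206 *************++=====---=#%#*#%%#%%%%%**#%%#+-...............
207 *************++++++*++**#%#**%###%%%#-:=**+-................
208 ************+++++++++++*#%#**#**#%%%#-......................
209 ====++==++++++===++++==+###*##**#%%%
[... 494 characters left out ...]
.........:::...-+*#***##=:.............:==========
218 :::::-----:......:..::..:=**##**#-..............:===========
219 ::::::::------:..::.....:+++****#=..............:==========-
220 ::::::::::::------::::.:-+++++**#-............:============-
221 :::::::::::::::--:----::-+++++*##-..........:=============--
222 ----:::::::::::::::--:--:-+++**#*-.........:=============---
223 =-------:::::::::::::--::::-+*##*-........:==============---
224 =====------:::::::::::-::::-+****=-:....:==============-----
225 ++======--------:::::::::::-=*++++*++=-::===============----
226 ++++++======-------:-::::::-++++++++++***++============-----
227 ****++++++=====------:::::-=++=++++++++++*+**++=======------
```

A hard stop with 14 N down, far above the hinge's 1 N, so the strap is pressed home. I release, withdraw and verify.

{"fn": "play_rows", "kwargs": {
  "series": [
    [[0,0,0,0,0,-0.01,0],[0,0,0,0,0,-0.04,0],[0,0,0,0,0,-0.08,0],[0,0,0,0,0.01,-0.11,0],[0,0,0,0,0.05,-0.12,0],[0,0,0,0,0.09,-0.12,0],[0,0,0,0,0.13,-0.12,0],[0,0,0,0,0.15,-0.12,0]]
  ]
}}

```text
time: 18.9
position: [543.7, -142.8, 154.3]
orientation: [0.983, 0.186, -0.0, 0.001]
ft_force: [0.4, -0.9, -0.2]
grip_width: 0.002
grasp_force: 0.0
```

```bash
python3 ring.py | tail -c 120; python3 - <<'E'
from h import *
import pickle
a1,b1=pickle.load(open('s6.pkl','rb')); a0,b0=pickle.load(open('s.pkl','rb')); a=load('scene');b=load('top')
M=np.array([476,81.6]);n=np.array([.929,.37]);u=np.array([-.37,.929])
W=lambda x,y,z:[*(M+n*x+u*(y-150)),z]
for nm,s in(('top before',b1),('top',b),('scene before',a1),('scene',a)):
    print(nm,' '.join(f"{x}:{int(np.mean([s['color'][int(q[1]+.5),int(q[0]+.5)].max() for q in (px(s,W(x,y,70)) for y in (66,68,70,72))]))}" for x in range(-24,-52,-2)))
# bystanders: change in top view (mug, plug, opener boxes), median-lighting corrected
for nm,(x0,y0,x1,y1) in dict(mug=(290,90,352,146),plug=(296,150,317,170),opener=(310,212,370,262)).items():
    p,q=(s['color'][y0:y1,x0:x1].max(2).astype(float) for s in(b0,b)); q*=np.median(p)/np.median(q)
    print(nm,'changed px',(abs(p-q)>30).sum(),cv2.phaseCorrelate(p,q))
print(read_state()['time'],read_state()['ft_force'].round(1))
E
```

```text
111 232:108 234:85 236:41 238:22 240:61 242:114 244:135 246:136 248:134 250:134 252:133 254:129 256:119 258:116 260:131
top before -24:126 -26:125 -28:124 -30:126 -32:125 -34:123 -36:107 -38:85 -40:85 -42:104 -44:116 -46:129 -48:132 -50:131
top -24:127 -26:127 -28:126 -30:126 -32:126 -34:125 -36:112 -38:91 -40:86 -42:104 -44:113 -46:128 -48:132 -50:132
scene before -24:148 -26:147 -28:149 -30:149 -32:146 -34:126 -36:108 -38:81 -40:89 -42:124 -44:128 -46:106 -48:99 -50:96
scene -24:147 -26:147 -28:149 -30:146 -32:138 -34:95 -36:86 -38:101 -40:115 -42:119 -44:97 -46:93 -48:91 -50:95
mug changed px 237 ((-0.380583443958983, -0.024856985049332536), 0.5287371644978847)
plug changed px 0 ((-0.06416055773199858, -0.11945731655593761), 1.0408095656362264)
opener changed px 1048 ((1.3909746484525165, -0.3040073092328157), 0.22370501565919562)
19.05 [ 0.9  0.9 -0.7]
```

The second press lowered the tip about 2 mm more onto its stop, and the ring is unchanged. The mug and opener boxes in the top view may be affected by the arm or its shadow, so I check them in the scene view.

```bash
python3 - <<'E'
from h import *
import pickle
a0,b0=pickle.load(open('s.pkl','rb')); a=load('scene')
for nm,(x0,y0,x1,y1) in dict(mug=(208,212,272,292),plug=(272,246,298,272),opener=(278,192,346,214)).items():
    p,q=(s['color'][y0:y1,x0:x1].max(2).astype(float) for s in(a0,a)); d=abs(p-q)>35
    ys,xs=np.where(d); print(nm,d.sum(),'at',(xs.mean()+x0,ys.mean()+y0) if len(xs) else '',cv2.phaseCorrelate(p,q))
for s in (a0,a):
    h=cv2.cvtColor(s['color'],cv2.COLOR_RGB2HSV); m=cv2.inRange(h[190:216,275:350],(4,130,40),(18,255,200)); ys,xs=np.where(m); print('opener wood',len(xs),xs.min(initial=999)+275,xs.max(initial=0)+275,xs.mean()+275,ys.mean()+190)
print('mug',onz(b0,328,127,0)); 
E
```

```text
mug 64 at (np.float64(268.40625), np.float64(219.203125)) ((0.09348531529951742, 0.1723107118946814), 0.7914524074171931)
plug 0 at  ((0.41718969772113645, 0.5273114594548147), 0.9944086316792312)
opener 547 at (np.float64(327.26873857404024), np.float64(203.98354661791592)) ((0.0957548335446603, 0.025654371906950857), 0.5996373703721323)
opener wood 192 284 316 300.5260416666667 202.625
opener wood 133 284 316 296.3984962406015 202.57894736842104
mug [703.83830201 -86.59920706   0.        ]
```

The opener's wood spans the same columns (284–316), partly in the arm's shadow. The mug and plug are unmoved, so I hand in.

```bash
python3 -c "
from cell import job_done
print(job_done())"
```

```text
the job is handed in; nothing more can be done
None
```

I've handed the job in at about 19 s: the pipe's black ring is within about 1 mm of the sleeve's mouth by camera, the strap was pressed down to a hard stop at 14 N, and the mug, plug and opener showed no sign of having moved.

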